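# Zero the scale with the pen, then push, turn and lift off the safety cap

## Robot

A 6-joint arm with a two-finger parallel gripper is mounted at the origin on a cart in front of the work surface, level with it; the furniture and walls round the work are solid. World frame = base frame: x ahead of the robot, y to its left, z up, the work surface at z = 0. Lengths are in mm, angles in rad, forces in N, time in s.
With the tool pointing down it reaches from about 275 to 1000 mm from the base axis. Payload 8.4 kg.
Tool frame: the origin (TCP) lies between the finger pads; the fingertips stand 22 mm ahead of it and the grasp point (between the pads) lies 3 mm ahead of it (r.nose_length is the z of the fingertips in the tool frame, in mm); z points along the fingers, y is the line along which they close (so a half turn about z gives the same grasp; the last joint's range is limited). The gripper opens to 85 mm and grips with 20 to 120 N. Pads are 22 mm wide; open, the fingers measure 114 mm over their backs; the gripper's body (76 mm by 85 mm) begins 54 mm behind the grasp point. The pads swing forward as they close: fully open they stand 13 mm farther back than shut.
Start: joints at [-1.227, 0.353, 1.633, -0, 1.155, -0.002], TCP at [211.842, -588.006, 253.281] pointing down, gripper open.
Joint ranges: [-2.63, 2.63], [-0.92, 2.1], [0.06, 2.66], [-1.3, 4.44], [0, 2.69], [-3.02, 3.02]. Speed limits (rad/s): [2.22, 2.22, 2.79, 3.14, 3.14, 3.14].

## Interface

Orientations are given as [roll, pitch, yaw] about the fixed x, y, z axes, in that order (R = Rz(yaw) Ry(pitch) Rx(roll)).
In Python, from rig import r, cams gives the robot as it stands.
- The arm moves only by the shell command python3 -m handwheel 'ROWS' [FORCE]. ROWS is rows parted by semicolons, their numbers by spaces, 1 to 5 of them, each of 7 numbers: a rotation vector rx, ry, rz in rad, then dx, dy, dz in mm, then the opening from 0.0 (shut) to 1.0 (fully open); each row shifts and turns the commanded pose from where the row before left it, along the tool's axes as they then stand; what a row does not reach is not made up. A row lasts 1/12 s, in which the tool goes at most 41.7 mm and 0.125 rad, less where a joint would pass 70% of its speed; a pose out of reach is approached as far as the arm can. The fingers move at their own pace and stop on an object; FORCE is the grip in N (left out, the last holds). Time passes only in rows, so rows that do not move let the fingers close. It prints the time, the measured TCP pose, the force, the opening and the grip force at its end.
- r.sense(): the state, without advancing time (a new reading comes with each control period).
- cams.grab_frame(name): name is "scene" or "top" or "wrist"; returns the picture (400x640x3 uint8, red, green, blue); there is no depth.
- cams.camera_params(name): a dict with "fx", "fy", "cx", "cy" (pixels), "dist_coeffs" ([k1, k2, p1, p2, k3] as OpenCV has them; the pictures are not rectified), "rvec" (rotation vector, rad) and "tvec" (3), from world to camera coordinates, as OpenCV has them. Camera axes: x right, y down, z forward; pixel columns grow to the right and rows downward; lengths in mm; the calibration is good to about 2 mm. A picture is of the moment at which its call begins: read the wrist's pose just before it. camera_params takes no time and is no camera call; for the wrist camera it gives the pose at the moment of the call.
- r.sign_off(): hands the job in; it is judged then, once.
The state is a dict: "clock": time; "qpos": joint angles; "qvel": joint speeds; "joint_efforts": joint torques, N m; "eef_pos": TCP position; "tcp_rot": TCP orientation; "contact_force": force on the tool from outside, world axes, zero at the start; "wrist_torque": the same for the moment, N m; "opening": opening from 0.0 (shut) to 1.0 (fully open); "grasp_force": force on a finger pad.
Only numpy, scipy, OpenCV 4.12 (cv2) and the standard library are available. Lean on these libraries where they do the work, as an engineer would, in place of code of your own. Each camera call takes 0.05 s, during which the arm holds its last target. There are 200 camera calls.

## Task

The espresso machine's cleaning powder is about to be weighed into the steel bowl on the scale. Take the counter pen out of its holder, push the scale's sunken zero key fully down with the pen's tip (never with the fingers) and stand the pen back in its holder, fully home. Then open the white square jar, leaving it standing: push its safety cap down, keep it down while turning it anticlockwise, lift it off and finish still holding it, level, straight above the open jar, about a hand's width clear of it; bowl, teaspoon, cup and shaker stay where they are.

Things in the scene. Friction and masses are not known exactly. Their poses are not given: they have to be found in the camera images.
- jar: White square plastic jar of cleaning powder, loose, about 1.3 kg: heavy enough to stay put by itself while its cap is pushed and turned. 88 x 88 mm, shoulder 104 mm high, round neck up to 130 mm. Origin: centre of its underside, z up. The neck has three lugs 120 degrees apart, each with a pocket underneath that catches a tab of the cap.
- cap: Round ribbed black push-and-turn safety cap on the jar, loose, 30 g, 57 mm across, 28 mm high. Origin: centre of its lower rim, z up. On the closed jar the origin is 112 mm above the counter, the top 140 mm. Grip it round the ribbed side, 5 to 20 mm above the lower rim.
- cap_top (a point): Centre of the cap's top, 28 mm above its origin. A spring pushes the cap up with 4 N, 9 N when fully down (6 mm). At least 3 mm down (4 to 6 is safe) its tabs clear the pockets and it turns anticlockwise seen from above; after 60 degrees (45 to 75 will do) it lifts straight off, whatever its height then. Clockwise it is blocked; unless pushed it neither turns nor lifts.
- pen: Slim metal pen with a black collar, 145 mm long, loose, 35 g, standing tip down in its holder. Origin: its tip, z along the pen towards the blunt upper end. Tip 6 mm across, lower part 10 mm, a collar 19 mm across from 45 to 49 mm above the tip, above that a 12 mm round barrel to grip, 52 to 137 mm above the tip.
- pen_holder: Round dark steel holder, fixed to the counter: base 80 mm across, 10 mm high, with an upright socket tube 24 mm across. Origin: centre of its underside, z up. The socket's hole is 15 mm wide and 46 mm deep, its mouth 58 mm above the origin. Fully home, the pen's collar rests on the mouth and the pen's tip is 13 mm above the origin.
- pen_holder_mouth (a point): Centre of the holder's socket mouth, 58 mm above the counter.
- scale: Grey dosing scale, fixed, 150 mm deep (x) x 120 mm wide (y), 28 mm high. Origin: centre of its underside; -x is its front, where the console with the dark display and the zero key is; the square steel pan is behind it.
- zero_key_top (a point): Centre of the top of the black zero key, on the console's front right as seen from the robot (53 mm in front of and 38 mm right of the scale's centre). The key, 11.6 mm across, sits in a 14 mm round hole, its top 4 mm below the console's surface (24 mm above the counter).
- zero_key (a joint): How far the zero key is pushed down: 0 at rest to 0.004 m fully down; the spring needs 1.5 N to start and 4 N fully down. It springs back when let go.
- scale_pan (a point): Centre of the scale's steel pan, on its surface, 28.5 mm above the counter.
- bowl: Small steel weighing bowl, 74 mm across the rim, 28 mm high, loose, standing on the scale's pan. Origin: centre of its underside. Leave it there.
- teaspoon: Metal teaspoon, 135 mm long, lying loose at the right of the work. Leave it. Origin: its centre, on the underside.
- espresso_cup: Small white patterned espresso cup with handle, 52 mm high, standing behind the work. Leave it. Origin: centre of its underside.
- sugar_shaker: Glass sugar shaker with a grey top, 44 mm across, 90 mm high, standing behind the work. Leave it. Origin: centre of its underside.
Mind the look-alikes: they are no part of the job. There is more than one size of the bowl; the job needs the smallest.

How it is judged:
By the outcome, as a careful person would: the job done as asked, in the order asked, and still so for the second after the job is handed in, while the arm keeps its last pose, push and grip.
It also fails if it takes over 61 s, if anything falls off the work surface, if the arm or the gripper's body presses on something with over 40 N, if the wrist force passes 120 N, or if a joint passes its speed limit or range.

## Working session

There is one attempt and no reset: what is moved stays moved. The work goes in short steps, Python scripts to look and compute and a shell command to move; the robot and the scene stay as the last step left them, time stands still between calls to the robot, and variables do not carry over. Pictures are saved under pics/ and viewed, at most 11 in all, crops included, and the job is handed in when it is done.

```bash
mkdir -p pics; ls
cat > h.py <<'E'
import numpy as np, cv2
from rig import r, cams
def cam(n):
    p=cams.camera_params(n); K=np.array([[p['fx'],0,p['cx']],[0,p['fy'],p['cy']],[0,0,1.]])
    return K,np.array(p['dist_coeffs'],float),np.array(p['rvec'],float),np.array(p['tvec'],float)
def ray(c,uv):
    K,d,rv,t=c; R=cv2.Rodrigues(rv)[0]
    x=cv2.undistortPoints(np.array([[uv]],float),K,d)[0,0]
    return -R.T@t, R.T@np.array([x[0],x[1],1.])
def plane(c,uv,z):
    o,d=ray(c,uv); return o+d*(z-o[2])/d[2]
def proj(c,P): return cv2.projectPoints(np.array(P,float).reshape(-1,1,3),c[2],c[3],c[0],c[1])[0][:,0]
def tri(cs,uvs):
    A=0;b=0
    for c,uv in zip(cs,uvs):
        o,d=ray(c,uv); d/=np.linalg.norm(d); M=np.eye(3)-np.outer(d,d); A=A+M;b=b+M@o
    return np.linalg.solve(A,b)
def save(n,im): cv2.imwrite('pics/'+n+'.png',im[:,:,::-1])
E
python3 - <<'E'
from h import *
np.set_printoptions(precision=3,suppress=True)
for n in ['scene','top','wrist']:
    c=cam(n); print(n,c[0].tolist(),c[1],c[2],c[3],-cv2.Rodrigues(c[2])[0].T@c[3])
    save(n+'0',cams.grab_frame(n))
print(r.sense())
E
```

```text
pics
scene [[425.82332637824965, 0.0, 315.0905384784454], [0.0, 425.82332637824965, 193.73292625574135], [0.0, 0.0, 1.0]] [0.011 0.    0.    0.    0.   ] [ 1.815 -0.902  0.585] [-363.593  265.988  610.445] [-138.906 -567.529  483.95 ]
top [[508.43171767816597, 0.0, 311.16438220593716], [0.0, 508.43171767816597, 204.10030468272748], [0.0, 0.0, 1.0]] [-0.058  0.     0.     0.     0.   ] [ 2.137 -2.127  0.169] [  -7.308  558.837 1345.653] [ 329.357  -15.121 1419.306]
wrist [[319.51791712537437, 0.0, 318.6436900860326], [0.0, 319.51791712537437, 203.74893391035698], [0.0, 0.0, 1.0]] [-0.057  0.     0.     0.     0.   ] [-2.34   1.645  0.273] [-624.865  -42.574  379.514] [ 289.015 -560.189  372.77 ]
{'clock': 0.15, 'qpos': array([-1.227,  0.353,  1.634, -0.   ,  1.155, -0.002]), 'qvel': array([ 0.   , -0.001, -0.002,  0.   ,  0.001,  0.001]), 'joint_efforts': array([ -0.001, -60.564, -34.234,  -0.   ,   0.006,  -0.   ]), 'eef_pos': array([ 211.743, -587.697,  252.752]), 'tcp_rot': array([-3.141, -0.   ,  0.346]), 'contact_force': array([-0.418, -0.316, -0.101]), 'wrist_torque': array([ 0.014, -0.004, -0.009]), 'grasp_force': 0.0, 'opening': 1.0027241592078513}
```

View pics/top0.png

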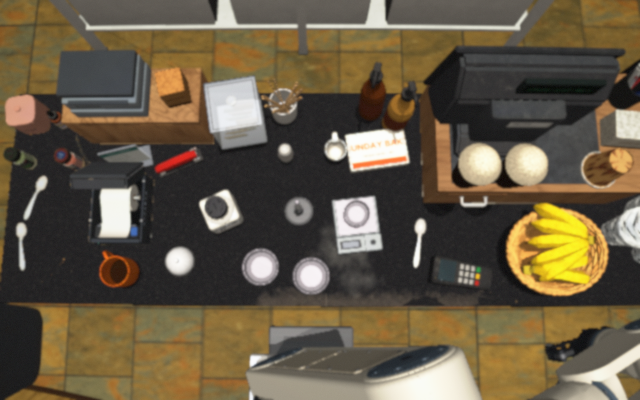

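View pics/scene0.png

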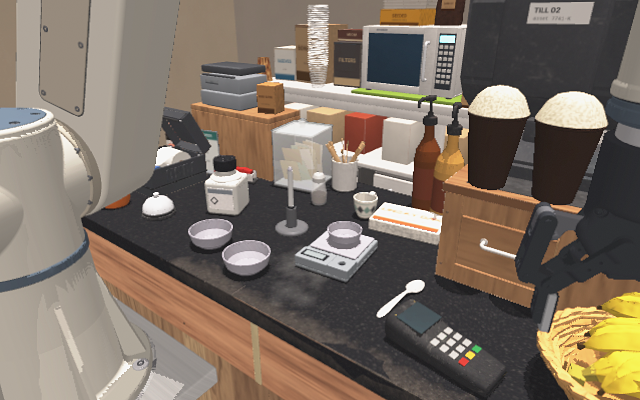

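The top view shows the jar cap at about (216,207), the pen in its holder at (299,210), the scale at (357,225) with the bowl at (357,213), and its console low at about y 243. Next I'll enlarge the key parts of both views.

Run:
```python
from h import *
np.set_printoptions(precision=1,suppress=True)
t=cv2.imread('pics/top0.png');s=cv2.imread('pics/scene0.png')
a=cv2.resize(t[180:270,190:390],None,fx=4,fy=4,interpolation=cv2.INTER_CUBIC)
b=cv2.resize(s[150:285,190:390],None,fx=1.72,fy=1.72,interpolation=cv2.INTER_CUBIC)
o=np.zeros((600,800,3),np.uint8);o[:360]=a;o[362:362+b.shape[0],:b.shape[1]]=b
cv2.imwrite('pics/z1.png',o)
c=cam('top')
for n,uv,z in [('cap',(216,207),140),('pen',(299,210),0),('scale',(357,225),28),('key',(371,243),24)]: print(n,plane(c,uv,z))
```

```text
cap [534.7 238.  140. ]
pen [549.6  30.    0. ]
scale [ 504.1 -131.1   28. ]
key [ 454.9 -169.5   24. ]
```

View pics/z1.png

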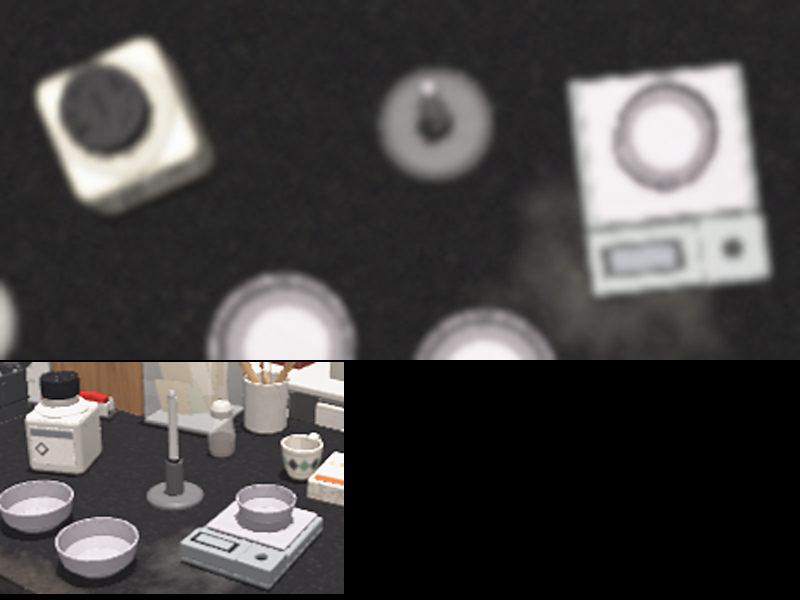

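The crop puts the zero key at (733,248), which is about (373,242) in the top image. The cap centre is near (216.5,207.5), the holder base at (299,211) and the pen's end at (297,202). I'm moving now so the wrist camera looks at the scale.

```bash
python3 -m handwheel '0 0 0.1153 0 0 -10 1; 0 0 0.1153 0 0 -10 1; 0 0 0.1154 0 0 -10 1' 60
python3 -m handwheel '0 0 0 14 -35.5 0 1; 0 0 0 14 -35.5 0 1; 0 0 0 14 -35.5 0 1; 0 0 0 14 -35.5 0 1; 0 0 0 14 -35.5 0 1'
python3 -m handwheel '0 0 0 14 -35.5 0 1; 0 0 0 14 -35.5 0 1; 0 0 0 14 -35.5 0 1; 0 0 0 14 -35.5 0 1; 0 0 0 14 -35.5 0 1'
python3 -m handwheel '0 0 0 14 -35.5 0 1; 0 0 0 14 -35.5 0 1; 0 0 0 0 0 0 1; 0 0 0 0 0 0 1'
python3 - <<'E'
from h import *
np.set_printoptions(precision=3,suppress=True)
s=r.sense();c=cam('wrist');save('w1',cams.grab_frame('wrist'));print(s['eef_pos'],s['tcp_rot'],s['qpos'])
R=cv2.Rodrigues(c[2])[0];print(-R.T@c[3],R)
t=cam('top')
print('key',plane(t,(373.2,242),24),'cap',plane(t,(216.5,207.5),140),'holder',plane(t,(299,211),10),'pentop',plane(t,(297,202),158),'bowl',plane(t,(356.3,213.7),56))
E
```

```text
clock: 0.4
eef_pos: [211.7, -587.7, 283.1]
tcp_rot: [-3.141, 0.0, -0.006]
contact_force: [-0.3, -0.4, 0.0]
opening: 1.0
grasp_force: 0.0
clock: 0.82
eef_pos: [282.0, -408.7, 283.0]
tcp_rot: [-3.141, 0.0, -0.001]
contact_force: [1.1, 0.6, -0.4]
opening: 1.001
grasp_force: 0.0
clock: 1.23
eef_pos: [352.0, -231.3, 283.3]
tcp_rot: [3.142, -0.0, -0.001]
contact_force: [2.2, -0.6, 0.6]
opening: 1.001
grasp_force: 0.0
clock: 1.57
eef_pos: [380.4, -160.3, 283.3]
tcp_rot: [3.142, -0.0, 0.004]
contact_force: [0.9, -0.8, 0.1]
opening: 0.998
grasp_force: 0.0
[ 380.398 -160.308  283.293] [ 3.142 -0.     0.004] [-0.402 -0.023  2.021 -0.     1.144  1.164]
[ 462.582 -160.527  403.416] [[ 0.004 -1.     0.001]
 [-0.947 -0.004  0.322]
 [-0.322 -0.002 -0.947]]
key [ 457.688 -175.574   24.   ] cap [533.38  236.639 140.   ] holder [545.182  29.66   10.   ] pentop [545.416  30.206 158.   ] bowl [ 531.399 -127.154   56.   ]
```

View pics/w1.png

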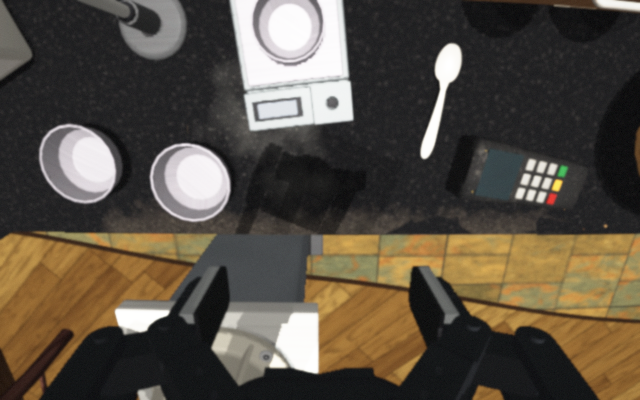

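The wrist view has the zero key at (332,102), the holder base at about (155,27) and the bowl on the pan at (288,27). I'll refine the key by blob and move on to the pen.

```bash
cat > key.py <<'E'
from h import *
np.set_printoptions(precision=2,suppress=True)
def blob(im,uv,h,lo,hi):
    u,v=uv; g=cv2.cvtColor(im,cv2.COLOR_RGB2GRAY)[v-h:v+h+1,u-h:u+h+1]
    m=((g>=lo)&(g<=hi)).astype(np.uint8); n,l,st,ce=cv2.connectedComponentsWithStats(m)
    k=1+np.argmax(st[1:,4]); return ce[k]+[u-h,v-h],st[k]
E
python3 - <<'E'
from key import *
im=cv2.imread('pics/w1.png')[:,:,::-1];ct=cam('top');cw=cam('wrist')
uv,st=blob(im,(332,102),11,0,120);print(uv,st,plane(cw,uv,24))
im2=cv2.imread('pics/top0.png')[:,:,::-1]
uv2,st=blob(im2,(373,242),5,0,130);print(uv2,st,plane(ct,uv2,24),tri([cw,ct],[uv,uv2]))
E
python3 -m handwheel '0 0 0 10 -38 0 1;0 0 0 10 -38 0 1;0 0 0 10 -38 0 1;0 0 0 10 -38 0 1;0 0 0 10 -38 0 1'
python3 -m handwheel '0 0 0 0 0 0 1;0 0 0 0 0 0 1'
python3 - <<'E'
from key import *
s=r.sense();c=cam('wrist');im=cams.grab_frame('wrist');save('w2',im);print(s['eef_pos'],s['tcp_rot'])
for P in ([545,30,10],[545,30,158],[533,237,140]): print(proj(c,P))
E
```

```text
[332.26 102.21] [ 7  7 10 10 81] [ 455.12 -177.81   24.  ]
[372.55 241.64] [ 3  3  4  4 11] [ 458.68 -173.79   24.  ] [ 456.67 -175.3    30.38]
clock: 2.03
eef_pos: [430.2, 28.0, 283.4]
tcp_rot: [3.141, -0.0, -0.003]
contact_force: [1.9, -0.1, 0.1]
opening: 0.999
grasp_force: 0.0
clock: 2.2
eef_pos: [430.3, 28.3, 283.1]
tcp_rot: [3.141, 0.0, 0.002]
contact_force: [-0.2, -0.3, 0.5]
opening: 0.996
grasp_force: 0.0
[430.33  28.25 283.1 ] [3.14 0.   0.  ]
[[316.4   66.04]]
[[315.26  47.61]]
[[57.03 73.16]]
```

View pics/w2.png

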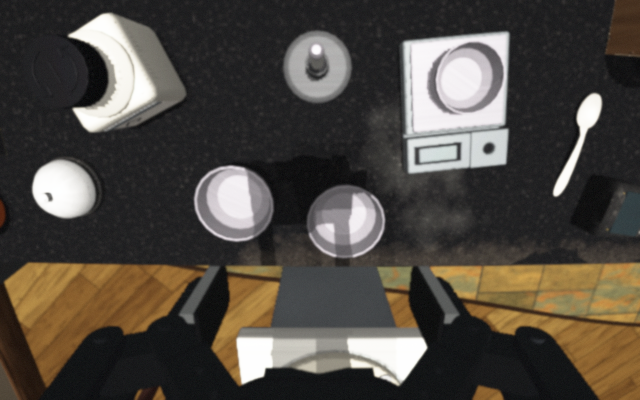

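In this view the pen's end is at (316,48), the holder base at (317,67), the key at (489,148), and the cap's top near (57,73). Now measuring these.

Run:
```python
from key import *
im=cv2.imread('pics/w2.png')[:,:,::-1];c=cam('wrist')
uv,st=blob(im,(489,148),11,0,120);print('key',uv,st,plane(c,uv,24))
g=cv2.cvtColor(im,cv2.COLOR_RGB2GRAY)
print(g[36:80:2,302:334:2])
m=((g>75)).astype(np.uint8)
n,l,st,ce=cv2.connectedComponentsWithStats(m);k=l[85,317];print(st[k])
cn=max(cv2.findContours((l==k).astype(np.uint8),0,1)[0],key=cv2.contourArea);e=cv2.fitEllipse(cv2.convexHull(cn));print('base',e,plane(c,e[0],10))
uv,st=blob(im,(316,48),6,170,255);print('pentop',uv,st,plane(c,uv,158))
t=cv2.imread('pics/top0.png')[:,:,::-1];uv2,st=blob(t,(297,202),3,165,255);print(uv2,st,plane(cam('top'),uv2,158))
cc=proj(c,[[533+28.5*np.cos(a),237+28.5*np.sin(a),140] for a in np.linspace(0,6.28,9)]);print(cc)
o=cv2.resize(im[25:125,20:130],None,fx=5,fy=5,interpolation=cv2.INTER_CUBIC);o=np.clip(o.astype(float)*3,0,255).astype(np.uint8);save('cap',o)
```

```text
key [488.37 147.98] [ 5  6 11 11 93] [ 453.79 -178.45   24.  ]
[[121 122 128 134 139 143 151 152 154 149 143 137 134 127 123 118]
 [129 135 148 159 169 169 171 176 175 172 174 169 163 149 135 131]
 [147 162 168 171 172 172 171 172 174 172 173 173 173 169 162 150]
 [166 170 172 171 168 169 167 168 166 168 172 171 172 173 173 167]
 [167 170 170 169 166 169 193 206 190 164 165 171 171 171 173 171]
 [171 172 172 171 163 205 244 249 243 198 163 171 172 173 172 173]
 [174 173 173 161 165 234 251 251 251 230 164 165 174 177 176 175]
 [178 176 175 158 163 239 251 251 251 230 152 155 176 180 180 178]
 [174 175 174 148 145 208 249 251 247 201 142 149 175 176 178 178]
 [176 175 172 143 126 144 183 208 189 155 124 128 165 177 177 176]
 [175 173 162 133 106 116 128 135 132 120 102 113 141 169 174 176]
 [172 172 149 118  95  95  99 104 103  94  96  96 131 160 174 177]
 [175 167 138 105  99  95  91  86  87  94  91  83 109 150 173 175]
 [175 163 132  96  90  95  92  93  92  93  91  76  98 142 173 177]
 [176 167 129  86  65  88  95  93  94  94  91  71  88 129 172 176]
 [175 168 130  95  52  73  96  9
[... 165 characters left out ...]
76]
 [173 159  94  58  64  60  53  52  67  96 102  88  77 138 171 176]
 [172 162 131  78  47  52  63  80 104 105  69  56 110 159 174 171]
 [169 171 156  96  65  43  41  48  58  52  54  93 141 164 174 175]
 [170 171 168 136  99  79  61  48  49  73 117 156 169 174 175 175]]
[ 283   31   69   72 3686]
base ((316.98834228515625, 66.258544921875), (67.88382720947266, 71.92919158935547), 0.2851652204990387) [544.31  27.98  10.  ]
pentop [316.02  48.62] [  1   0  11  13 111] [543.92  28.16 158.  ]
[296.33 201.11] [1 1 4 3 9] [547.68  31.91 158.  ]
[[ 48.18  34.92]
 [ 27.44  47.79]
 [ 23.68  74.81]
 [ 38.32  99.94]
 [ 62.76 109.55]
 [ 83.46  98.3 ]
 [ 88.43  71.71]
 [ 73.89  44.96]
 [ 48.29  34.91]]
```

```bash
python3 -m handwheel '0 0 0 38.2 -0.3 0 0.6;0 0 0 38.2 -0.2 0 0.6;0 0 0 38.3 -0.2 0 0.6;0 0 0 0 0 40 0.6;0 0 0 0 0 40 0.6'
python3 -m handwheel '0 0 0 0 0 40 0.6;0 0 0 0 0 40 0.6;0 0 0 0 0 0 0.6;0 0 0 0 0 0 0;0 0 0 0 0 0 0' 60
python3 -m handwheel '0 0 0 0 0 0 0;0 0 0 0 0 0 0;0 0 0 0 0 0 0;0 0 0 0 0 0 0;0 0 0 0 0 0 0'
python3 -m handwheel '0 0 0 0 0 0 0;0 0 0 0 0 0 0;0 0 0 0 0 0 0;0 0 0 0 0 0 0;0 0 0 0 0 0 0'
```

```text
clock: 2.67
eef_pos: [548.5, 25.7, 204.1]
tcp_rot: [3.141, -0.006, -0.004]
contact_force: [-0.2, 0.1, -1.7]
opening: 0.602
grasp_force: 0.0
clock: 3.08
eef_pos: [545.8, 27.2, 125.1]
tcp_rot: [3.142, -0.002, -0.002]
contact_force: [0.4, 0.8, 0.2]
opening: 0.325
grasp_force: 0.0
clock: 3.5
eef_pos: [546.3, 28.7, 125.7]
tcp_rot: [3.141, -0.004, 0.0]
contact_force: [0.1, -1.3, 8.5]
opening: 0.118
grasp_force: 59.3
clock: 3.92
eef_pos: [546.4, 28.6, 125.7]
tcp_rot: [3.141, -0.004, 0.0]
contact_force: [-0.3, -0.4, 9.6]
opening: 0.12
grasp_force: 59.3
```

```bash
python3 -m handwheel '0 0 0 0 0 -15 0;0 0 0 0 0 -20 0;0 0 0 0 0 -20 0;0 0 0 0 0 -20 0;0 0 0 0 0 0 0'
python3 -m handwheel '0 0 0 0 0 0 0;0 0 0 0 0 0 0'
```

```text
clock: 4.33
eef_pos: [547.1, 28.8, 203.2]
tcp_rot: [-3.141, -0.007, 0.0]
contact_force: [1.2, 0.4, -0.1]
opening: 0.122
grasp_force: 58.7
clock: 4.5
eef_pos: [544.4, 28.7, 198.4]
tcp_rot: [3.142, -0.0, 0.0]
contact_force: [-0.2, -0.2, -0.4]
opening: 0.124
grasp_force: 58.7
```

```bash
python3 -m handwheel '0 0 0 -14.9 34.4 0 0;0 0 0 -14.9 34.4 0 0;0 0 0 -14.9 34.4 0 0;0 0 0 -14.9 34.4 0 0;0 0 0 -14.9 34.4 0 0'
python3 -m handwheel '0 0 0 -14.9 34.4 0 0;0 0 0 0 0 20 0;0 0 0 0 0 20 0;0 0 0 0 0 0 0;0 0 0 0 0 0 0'
python3 - <<'E'
from h import *
s=r.sense();print(s['eef_pos'],s['tcp_rot'])
c=cam('wrist');w=cams.grab_frame('wrist');save('w3',w);S=cams.grab_frame('scene');save('s3',S)
t=s['eef_pos'];cs=cam('scene')
for P in ([455,-177,24],[t[0],t[1],t[2]-113],[t[0],t[1],t[2]+32]): print(proj(c,P),proj(cs,P))
p=proj(c,[455,-177,24])[0].astype(int);q=proj(cs,[455,-177,40])[0].astype(int)
a=w[p[1]-60:p[1]+60,p[0]-65:p[0]+65];b=S[q[1]-75:q[1]+45,q[0]-65:q[0]+65];print(p,q,a.shape)
f=lambda x:cv2.resize(x,(390,360),interpolation=cv2.INTER_CUBIC)
save('z3',np.hstack([f(a),f(b)]))
E
```

```text
clock: 4.92
eef_pos: [468.5, -144.4, 197.3]
tcp_rot: [-3.141, 0.002, 0.001]
contact_force: [1.0, -0.5, -0.5]
opening: 0.121
grasp_force: 58.7
clock: 5.33
eef_pos: [454.0, -177.4, 157.1]
tcp_rot: [-3.14, 0.004, -0.0]
contact_force: [-0.9, 0.5, -0.8]
opening: 0.12
grasp_force: 58.8
[ 453.96963898 -177.35204207  157.06922952] [-3.14017131e+00  3.56232944e-03 -4.66172342e-04]
[[317.47925423 197.44942653]] [[342.22850812 265.65463187]]
[[317.83308734 206.68736218]] [[342.27439069 257.11948733]]
[[316.61219033 345.93591159]] [[343.78732046 187.93462744]]
[317 197] [342 258] (120, 130, 3)
```

View pics/z3.png

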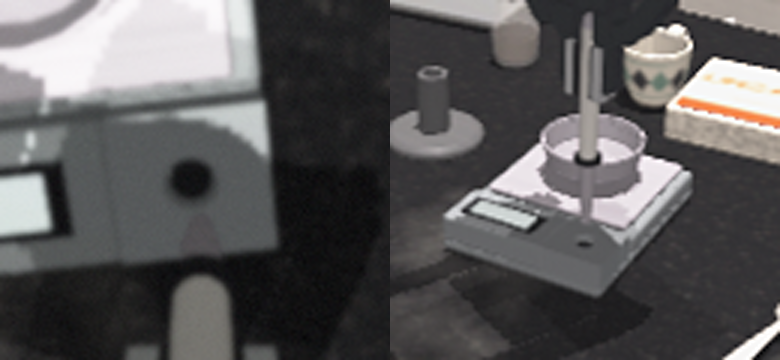

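Left half (wrist): key at crop (190,180), pen tip near (202,213), slightly right of the key. Right half (scene): tip just above the key hole at (585,243). I'll put numbers on the offset.

Run:
```python
from key import *
w=cv2.imread('pics/w3.png')[:,:,::-1];S=cv2.imread('pics/s3.png')[:,:,::-1];c=cam('wrist');cs=cam('scene');ct=cam('top')
uk,st=blob(w,(315,197),9,0,60);print('key w',uk,st,plane(c,uk,24))
us,st=blob(S,(342,264),5,0,70);print('key s',us,st,plane(cs,us,24))
g=cv2.cvtColor(w,cv2.COLOR_RGB2GRAY);print('wrist rows',[(v,*w[v,308:332,0]-w[v,308:332,1].astype(int)) for v in (207,210,213,216)]);print(g[204:228:2,308:332])
g=cv2.cvtColor(S,cv2.COLOR_RGB2GRAY);print(g[238:270:2,332:354])
```

```text
key w [315.32 196.7 ] [  2   2  16  15 176] [ 457.15 -175.5    24.  ]
key s [341.14 264.29] [2 5 5 2 7] [ 457.77 -172.56   24.  ]
wrist rows [(207, np.int64(-3), np.int64(-1), np.int64(-3), np.int64(-3), np.int64(-3), np.int64(-2), np.int64(-4), np.int64(-4), np.int64(-3), np.int64(-4), np.int64(-3), np.int64(-2), np.int64(-2), np.int64(-2), np.int64(-1), np.int64(-1), np.int64(-3), np.int64(-3), np.int64(-1), np.int64(-4), np.int64(-3), np.int64(-3), np.int64(-4), np.int64(-5)), (210, np.int64(-3), np.int64(-3), np.int64(-3), np.int64(-3), np.int64(-4), np.int64(-2), np.int64(-1), np.int64(0), np.int64(2), np.int64(2), np.int64(3), np.int64(3), np.int64(2), np.int64(2), np.int64(-1), np.int64(-3), np.int64(-3), np.int64(-4), np.int64(-1), np.int64(-4), np.int64(-3), np.int64(-2), np.int64(-4), np.int64(-3)), (213, np.int64(-2), np.int64(-3), np.int64(-3), np.int64(-3), np.int64(-2), np.int64(-2), np.int64(1), np.int64(3), np.int64(3), np.int64(3), np.int64(1), np.int64(4), np.int64(4), np.int64(2), np.int64(3), np.int64(-1), np.int64(-5), np.int64(-2), np.int64(-1), np.int64(-2), np
[... 2075 characters left out ...]
9 136 187 215 212 210 209 209
  209 208 207 207]
 [ 90  90  90  95 101 101  96  92 105 125 121 111 107 128 148 173 191 203
  211 213 212 211]
 [ 92  94  93  91  90  91  91  90  90  92  94  94  94  91  99 135 146 100
  102 119 134 153]
 [ 92  91  91  90  91  90  90  91  90  90  92  90  90  90  90  88 102 144
  174 173 165 162]
 [ 91  91  91  90  90  91  95 102 107 110 109 106  99  93  91  90  89  88
   93 142 183 180]
 [ 91  91  90  91  90  90  87  68  36  35  38  51  73  91  90  90  91  90
   90  87  97 125]
 [ 91  90  91  90  90  90  90  91  91  88  89  90  92  91  91  91  90  91
   91  91  93  95]
 [102 102 101  99  98  95  92  89  90  91  89  90  91  90  90  91  90  91
   92  93  93  96]]
```

Run:
```python
from key import *
c=cam('wrist');cs=cam('scene')
print('tip tri',tri([c,cs],[(318.4,209.5),(342.1,256)]))
print('tip w',plane(c,(318.4,209.5),44),'tip s',plane(cs,(342.1,256),44))
print('key w',plane(c,(315.32,196.7),24),'key s',plane(cs,(341.3,263.6),27),plane(cs,(341.3,263.6),24), 'd/px', plane(cs,(342.3,263.6),27),plane(cs,(341.3,264.6),27))
print(tri([c,cs],[(315.32,196.7),(341.3,263.9)]))
```

```text
tip tri [ 453.72 -177.64   46.69]
tip w [ 453.   -178.07   44.  ] tip s [ 457.25 -174.73   44.  ]
key w [ 457.16 -175.49   24.  ] key s [ 456.09 -174.01   27.  ] [ 459.99 -171.42   24.  ] d/px [ 457.26 -175.58   27.  ] [ 453.13 -176.01   27.  ]
[ 457.16 -174.58   25.71]
```

```bash
python3 -m handwheel '0 0 0 3 -2.8 0 0;0 0 0 0 0 12 0;0 0 0 0 0 0 0;0 0 0 0 0 0 0'
python3 - <<'E'
from key import *
s=r.sense();print(s['eef_pos'],s['tcp_rot'])
c=cam('wrist');w=cams.grab_frame('wrist');save('w4',w);S=cams.grab_frame('scene');save('s4',S)
t=s['eef_pos'];cs=cam('scene')
for P in ([457.2,-175.5,24],[t[0],t[1],t[2]-113]): print(proj(c,P),proj(cs,P))
a=w[165:235,280:358];b=S[225:295,303:381]
f=lambda x:cv2.resize(x,(390,350),interpolation=cv2.INTER_CUBIC)
save('z4',np.clip(np.hstack([f(a),f(b)]).astype(float)*1.5,0,255).astype(np.uint8))
E
```

```text
clock: 5.77
eef_pos: [458.4, -174.5, 146.6]
tcp_rot: [-3.141, 0.0, 0.001]
contact_force: [-0.2, 0.7, -0.3]
opening: 0.12
grasp_force: 58.8
[ 458.44 -174.46  146.62] [-3.14  0.    0.  ]
[[318.95 204.63]] [[342.22 264.91]]
[[317.63 207.16]] [[342.23 260.26]]
```

View pics/z4.png

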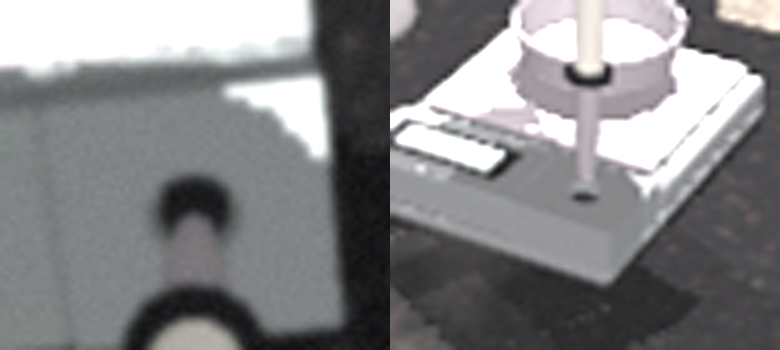

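Tip and key line up laterally in both halves: crop (193,·) in the wrist view, and (587,188) against (586,196) in the scene. I'll settle and re-measure before descending.

```bash
python3 -m handwheel '0 0 0 0 0 0 0;0 0 0 0 0 0 0'
python3 - <<'E'
from key import *
s=r.sense();t=s['eef_pos'];print(t)
c=cam('wrist');w=cams.grab_frame('wrist');S=cams.grab_frame('scene');cs=cam('scene')
for P in ([457.2,-175.5,24],[t[0],t[1],t[2]-113],[t[0],t[1],24]): print(proj(c,P),proj(cs,P))
g=cv2.cvtColor(S,cv2.COLOR_RGB2GRAY);print(g[254:270,334:352])
g=cv2.cvtColor(w,cv2.COLOR_RGB2GRAY);print(g[196:224,308:332])
E
```

```text
clock: 6.03
eef_pos: [458.5, -175.0, 146.8]
tcp_rot: [3.141, -0.001, -0.0]
contact_force: [-0.2, 0.2, -0.5]
opening: 0.125
grasp_force: 58.8
[ 458.5  -174.98  146.77]
[[318.24 204.77]] [[342.22 264.91]]
[[317.57 207.28]] [[342.47 260.27]]
[[317.59 203.24]] [[342.37 264.53]]
[[101  90  95 108 125 132 120 117 122 117 146 198 213 210 209 209 209 208]
 [ 96  93  90  97 101  93 104 119 122 116 145 192 207 212 213 211 210 209]
 [ 91  94  92  93  94  88  98 119 123 115 112 128 149 173 191 204 211 213]
 [ 93  92  90  91  90  90  97 114 122 117 102  89  96 108 122 145 173 192]
 [ 92  90  91  90  90  89  96 110 122 110  91  88  96 108 100  93 107 120]
 [ 90  91  91  90  90  90  95 111 122 109  89  90  93  96  93  87 115 132]
 [ 91  91  91  90  91  90  94 110 123 110  90  90  90  90  90  89  98 140]
 [ 90  91  90  90  92  98 103 108 111 106  96  91  91  90  90  90  87 100]
 [ 91  90  91  91  95 102 107 109 108 104  98  92  91  91  90  90  90  87]
 [ 91  90  90  89  92  91  78  76  80  98  99  91  90  90  91  91  90  89]
 [ 90  91  91  90  87  68  36  36  38  51  72  91  90  91  91  91  90  90]

[... 1776 characters left out ...]
77 81 83 86 90 86 87 86]
 [88 87 86 85 80 77 78 80 79 82 80 80 82 79 81 79 80 84 87 88 90 88 90 87]
 [89 87 87 87 81 78 79 79 81 80 79 84 81 81 80 78 82 84 87 87 87 87 89 89]
 [90 88 87 86 82 78 77 83 80 81 82 82 81 80 80 80 80 84 87 88 89 90 88 90]
 [89 87 89 84 82 79 78 76 79 81 82 82 79 79 81 79 78 82 86 89 87 89 88 89]
 [88 88 87 87 80 81 76 82 80 81 81 79 80 80 80 80 76 81 86 85 88 86 87 88]
 [87 87 89 87 80 80 79 75 76 74 75 78 76 80 78 79 77 81 83 86 88 87 92 88]
 [90 86 89 84 79 74 67 67 65 62 63 64 71 68 69 68 72 79 83 89 91 88 88 85]
 [87 87 84 80 72 58 53 45 44 41 41 44 47 49 49 52 58 72 81 88 89 88 90 88]
 [86 83 75 66 54 41 35 25 25 25 26 24 22 28 31 33 39 52 67 82 85 88 90 89]]
```

```bash
python3 -m handwheel '0 0 0 0.3 -0.8 0 0;0 0 0 0 0 4 0;0 0 0 0 0 3 0;0 0 0 0 0 0 0'
python3 -m handwheel '0 0 0 0 0 2 0;0 0 0 0 0 0 0;0 0 0 0 0 0 0'
python3 -m handwheel '0 0 0 0 0 2 0;0 0 0 0 0 0 0;0 0 0 0 0 0 0'
```

```text
clock: 6.47
eef_pos: [458.0, -174.0, 138.5]
tcp_rot: [-3.141, 0.001, -0.0]
contact_force: [-0.4, -0.5, -1.2]
opening: 0.122
grasp_force: 58.8
clock: 6.72
eef_pos: [458.5, -174.1, 137.1]
tcp_rot: [-3.141, 0.0, -0.0]
contact_force: [-0.4, -0.4, -0.2]
opening: 0.123
grasp_force: 58.8
clock: 6.97
eef_pos: [458.7, -174.2, 135.4]
tcp_rot: [3.142, -0.0, -0.0]
contact_force: [-0.2, -0.2, 1.4]
opening: 0.121
grasp_force: 59.0
```

```bash
python3 -m handwheel '0 0 0 0 0 2 0;0 0 0 0 0 0 0;0 0 0 0 0 0 0'
python3 -m handwheel '0 0 0 0 0 2 0;0 0 0 0 0 0 0;0 0 0 0 0 0 0'
python3 -m handwheel '0 0 0 0 0 1.5 0;0 0 0 0 0 0 0;0 0 0 0 0 0 0'
```

```text
clock: 7.22
eef_pos: [458.7, -174.2, 133.4]
tcp_rot: [3.141, -0.0, -0.0]
contact_force: [0.2, -0.5, 3.1]
opening: 0.125
grasp_force: 59.1
clock: 7.47
eef_pos: [459.2, -174.4, 132.2]
tcp_rot: [3.141, -0.001, -0.0]
contact_force: [-1.4, 1.6, 13.5]
opening: 0.119
grasp_force: 60.4
clock: 7.72
eef_pos: [459.8, -174.5, 131.6]
tcp_rot: [3.141, -0.003, -0.0]
contact_force: [-3.4, 2.6, 25.9]
opening: 0.124
grasp_force: 61.6
```

```bash
python3 -m handwheel '0 0 0 0 0 -15 0;0 0 0 0 0 -25 0;0 0 0 0 0 -28.5 0;0 0 0 14.4 -33.8 0 0;0 0 0 14.4 -33.8 0 0'
python3 -m handwheel '0 0 0 14.4 -33.8 0 0;0 0 0 14.3 -33.8 0 0;0 0 0 14.3 -33.8 0 0;0 0 0 14.3 -33.8 0 0;0 0 0 0 0 0 0'
python3 -m handwheel '0 0 0 0 0 8 0;0 0 0 0 0 0 0;0 0 0 0 0 0 0'
python3 - <<'E'
from key import *
s=r.sense();t=s['eef_pos'];print(t,s['qpos'])
c=cam('wrist');w=cams.grab_frame('wrist');save('w5',w);S=cams.grab_frame('scene');save('s5',S);cs=cam('scene')
for P in ([545,29,58],[t[0],t[1],t[2]-112.5]): print(proj(c,P),proj(cs,P))
p=proj(c,[545,29,58])[0].astype(int);q=proj(cs,[545,29,58])[0].astype(int);print(p,q)
a=w[p[1]-35:p[1]+35,p[0]-39:p[0]+39];b=S[q[1]-45:q[1]+25,q[0]-39:q[0]+39]
f=lambda x:cv2.resize(x,(390,350),interpolation=cv2.INTER_CUBIC)
save('z5',np.clip(np.hstack([f(a),f(b)]).astype(float)*1.5,0,255).astype(np.uint8))
E
```

```text
clock: 8.13
eef_pos: [488.3, -107.2, 199.9]
tcp_rot: [3.141, -0.003, -0.004]
contact_force: [0.8, 0.2, -0.8]
opening: 0.13
grasp_force: 58.9
clock: 8.55
eef_pos: [546.9, 33.6, 198.2]
tcp_rot: [-3.14, -0.002, 0.003]
contact_force: [-1.0, 0.2, -0.9]
opening: 0.125
grasp_force: 58.9
clock: 8.8
eef_pos: [543.5, 27.7, 189.2]
tcp_rot: [3.141, 0.002, -0.001]
contact_force: [-0.8, 0.6, 0.2]
opening: 0.125
grasp_force: 58.9
[543.47  27.75 189.21] [ 0.05  0.3   1.87 -0.    0.98  1.62]
[[316.08 197.78]] [[291.16 207.41]]
[[317.56 207.1 ]] [[290.91 200.5 ]]
[316 197] [291 207]
```

View pics/z5.png

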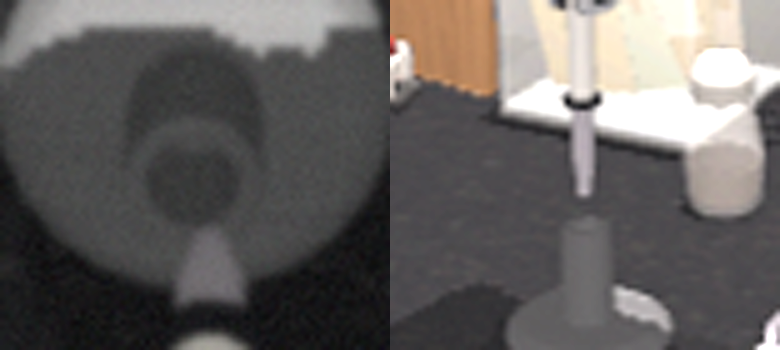

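Left (wrist): socket mouth centred at crop (193,178), tip at about (210,228), so slightly right of it. Right (scene): tip at (584,195), above the mouth at (587,219).

Run:
```python
from key import *
c=cam('wrist');cs=cam('scene');w=cv2.imread('pics/w5.png')[:,:,::-1];S=cv2.imread('pics/s5.png')[:,:,::-1]
print('mouth w',plane(c,(315.6,197.6),58),'s',plane(cs,(291.5,206.2),58),tri([c,cs],[(315.6,197.6),(291.5,206.2)]))
print('tip w',plane(c,(319,209.5),76.7),'s',plane(cs,(290.8,200.8),76.7),tri([c,cs],[(319,209.5),(290.8,200.8)]))
g=cv2.cvtColor(w,cv2.COLOR_RGB2GRAY);print(g[186:212:2,300:336]);g=cv2.cvtColor(S,cv2.COLOR_RGB2GRAY);print(g[190:216,282:300])
```

```text
mouth w [545.72  29.21  58.  ] s [550.63  32.72  58.  ] [546.54  29.17  60.53]
tip w [542.    26.44  76.7 ] s [542.04  26.87  76.7 ] [541.93  26.56  76.79]
[[49 46 38 38 40 38 37 42 44 44 46 49 49 51 53 53 50 52 50 47 47 46 43 39
  39 38 36 37 37 42 47 51 50 51 52 52]
 [50 48 42 39 40 36 44 49 51 52 51 53 53 52 52 51 51 50 50 53 50 49 49 51
  42 39 37 40 39 41 48 52 52 51 51 48]
 [50 46 44 40 44 44 51 51 51 49 48 46 48 47 49 50 50 49 48 48 48 50 49 46
  48 47 42 37 38 42 51 50 49 51 52 50]
 [49 42 41 43 48 50 50 49 47 41 40 41 42 42 43 44 43 44 44 40 40 44 45 48
  52 49 47 47 41 46 48 51 51 51 49 54]
 [49 44 45 47 52 50 47 43 43 40 39 36 39 36 41 38 39 39 37 40 34 37 35 46
  45 48 49 47 43 43 47 51 54 50 50 52]
 [51 48 50 48 49 50 39 38 37 39 36 38 37 38 42 39 37 38 41 37 38 37 36 39
  42 44 49 48 48 45 48 48 51 50 51 50]
 [50 49 50 50 51 46 41 36 35 38 40 41 40 38 38 38 36 38 39 39 35 36 36 38
  38 47 48 48 49 47 48 52 52 50 51 48]
 [52 47 51 52 50 49 46 37 37 37 38 38 39 40 36 38 39 38 38 37 39 34 35 37
  42 46 51 48 49 46 50 47 52 52 51 50]
 [49 50 49 51 49 52 48 44 40 40 37 36 38
[... 1776 characters left out ...]
 66  61  54  50  52  51]
 [ 51  51  49  51  57  61  64  70  73  75  73  69  65  62  54  51  54  57]
 [ 51  50  50  52  60  67  65  66  66  66  68  68  68  62  54  50  52  52]
 [ 54  53  53  53  59  68  70  71  71  72  70  70  68  63  55  51  54  53]
 [ 52  53  53  53  60  68  69  71  72  73  72  71  69  63  54  52  52  51]
 [ 49  51  52  52  60  68  70  71  72  73  73  71  69  64  57  50  53  53]
 [ 51  50  49  50  61  68  69  72  72  73  72  71  68  64  58  53  53  52]
 [ 51  49  48  50  59  68  70  71  72  73  72  70  68  64  57  52  52  53]
 [ 51  49  49  51  59  68  71  71  72  72  72  71  68  65  57  50  50  52]
 [ 52  50  49  52  59  67  69  71  72  73  72  71  68  65  58  51  51  49]]
```

```bash
python3 -m handwheel '0 0 0 3.7 -2.6 0 0;0 0 0 0 0 13 0;0 0 0 0 0 0 0;0 0 0 0 0 0 0;0 0 0 0 0 0 0'
python3 - <<'E'
from key import *
s=r.sense();t=s['eef_pos'];print(t)
c=cam('wrist');cs=cam('scene');w=cams.grab_frame('wrist');S=cams.grab_frame('scene')
save('w6',w)
for P in ([545.72,29.21,58],[t[0],t[1],t[2]-112.5],[t[0],t[1],58]): print(proj(c,P),proj(cs,P))
g=cv2.cvtColor(w,cv2.COLOR_RGB2GRAY);print(g[190:222:2,300:336]);g=cv2.cvtColor(S,cv2.COLOR_RGB2GRAY);print(g[198:212,282:300])
E
```

```text
clock: 9.32
eef_pos: [548.5, 30.9, 177.6]
tcp_rot: [3.142, -0.0, -0.001]
contact_force: [-0.2, -0.1, 0.1]
opening: 0.12
grasp_force: 58.9
[548.45  30.94 177.61]
[[319.85 207.68]] [[291.29 207.29]]
[[317.64 207.42]] [[291.39 203.96]]
[[317.66 204.43]] [[291.48 206.7 ]]
[[49 51 51 47 48 45 41 38 33 38 35 38 34 38 37 39 38 39 39 36 40 37 38 38
  39 37 36 38 36 34 36 36 41 46 48 48]
 [49 50 49 50 49 40 37 35 36 33 36 37 39 38 37 40 41 40 40 39 37 38 38 38
  35 40 38 35 35 34 35 36 40 41 48 48]
 [49 52 49 48 46 41 35 33 34 35 35 36 39 39 37 39 41 40 41 38 39 40 39 38
  36 38 36 37 38 36 35 37 39 41 50 51]
 [50 47 48 50 48 40 37 34 35 37 37 38 42 41 44 48 46 46 49 48 48 46 47 43
  44 41 41 40 36 37 37 33 34 41 44 49]
 [48 51 51 47 45 41 38 36 34 35 39 47 51 47 51 52 52 49 51 51 50 52 50 50
  49 49 48 44 42 38 37 34 36 43 46 48]
 [51 49 50 49 42 40 35 35 41 47 48 49 49 49 50 44 46 48 46 47 45 45 46 45
  47 49 46 48 47 47 39 37 37 42 45 49]
 [50 48 48 43 43 39 38 44 46 49 51 49 47 44 40 40 39 37 38 38 39 37 36 37
  40 44 44 45 49 47 47 41 39 40 43 47]
 [47 49 51 49 44 43 44 46 47 46 45 42 37
[... 1328 characters left out ...]
 49  50  51  52  52  52]
 [ 49  51  49  51  53  55  52  62 101 120  95  47  51  53  53  52  51  51]
 [ 52  50  50  50  51  51  54  55  75  94  75  48  51  52  52  51  52  51]
 [ 50  50  51  51  51  50  53  56  62  72  70  57  55  54  55  54  51  51]
 [ 54  54  55  52  52  59  66  67  70  72  72  68  65  61  54  51  50  51]
 [ 52  51  50  51  57  61  64  70  73  74  74  68  64  61  53  50  54  57]
 [ 50  50  50  52  60  67  65  65  66  65  68  68  67  63  54  51  51  52]
 [ 53  53  53  52  60  68  70  70  71  72  71  71  69  64  55  51  54  52]
 [ 52  54  53  53  60  69  71  72  73  73  71  71  69  64  55  51  51  52]
 [ 49  49  51  52  60  67  70  71  72  73  72  71  68  64  56  51  53  53]]
```

```bash
python3 -m handwheel '0 0 0 0 0.6 5 0;0 0 0 0 0 10 0;0 0 0 0 0 10 0;0 0 0 0 0 0 0'
python3 -m handwheel '0 0 0 0 0 10 0;0 0 0 0 0 10 0;0 0 0 0 0 0 0'
```

```text
clock: 9.75
eef_pos: [546.8, 30.6, 149.8]
tcp_rot: [3.141, 0.004, -0.0]
contact_force: [-1.4, 0.6, -0.1]
opening: 0.122
grasp_force: 58.9
clock: 10.0
eef_pos: [547.1, 30.6, 130.0]
tcp_rot: [3.141, 0.003, -0.0]
contact_force: [0.4, -1.1, -0.5]
opening: 0.12
grasp_force: 58.9
```

```bash
python3 -m handwheel '0 0 0 0 0 4 0;0 0 0 0 0 0 0;0 0 0 0 0 0 0'
python3 -m handwheel '0 0 0 0 0 1.5 0;0 0 0 0 0 0 0;0 0 0 0 0 0 0'
python3 -m handwheel '0 0 0 0 0 1 0;0 0 0 0 0 0 0;0 0 0 0 0 0 0'
```

```text
clock: 10.25
eef_pos: [548.4, 30.6, 128.2]
tcp_rot: [3.142, 0.0, -0.0]
contact_force: [-1.0, 0.7, 0.1]
opening: 0.119
grasp_force: 58.9
clock: 10.5
eef_pos: [548.5, 30.6, 127.0]
tcp_rot: [-3.142, -0.0, -0.0]
contact_force: [-0.1, 0.1, -0.2]
opening: 0.123
grasp_force: 58.9
clock: 10.75
eef_pos: [548.5, 30.6, 125.9]
tcp_rot: [-3.142, -0.0, -0.0]
contact_force: [-0.1, 0.9, -0.0]
opening: 0.124
grasp_force: 58.9
```

```bash
python3 -m handwheel '0 0 0 0 0 1 0;0 0 0 0 0 0 0;0 0 0 0 0 0 0'
python3 -m handwheel '0 0 0 0 0 1 0;0 0 0 0 0 0 0;0 0 0 0 0 0 0'
python3 -m handwheel '0 0 0 0 0 1 0;0 0 0 0 0 0 0;0 0 0 0 0 0 0'
```

```text
clock: 11.0
eef_pos: [548.7, 30.7, 125.7]
tcp_rot: [-3.142, -0.001, -0.0]
contact_force: [-2.5, -0.6, 9.8]
opening: 0.124
grasp_force: 60.3
clock: 11.25
eef_pos: [549.0, 30.6, 125.7]
tcp_rot: [-3.141, -0.001, -0.0]
contact_force: [-5.6, -0.4, 19.5]
opening: 0.118
grasp_force: 61.4
clock: 11.5
eef_pos: [549.2, 30.7, 125.6]
tcp_rot: [-3.141, -0.002, -0.0]
contact_force: [-8.2, -1.0, 29.9]
opening: 0.122
grasp_force: 62.4
```

The pen bottomed at TCP z 125.7, the same height as when first gripped, so it is home. I'll relax, release, rise and go to the jar.

```bash
python3 -m handwheel '0 0 0 0 0 -2.5 0;0 0 0 0 0 0 0;0 0 0 0 0 0 0.5;0 0 0 0 0 0 0.5;0 0 0 0 0 0 0.5'
python3 -m handwheel '0 0 0 0 0 0 0.5;0 0 0 0 0 -30 0.8;0 0 0 0 0 -40 1;0 0 0 0 0 -40 1;0 0 0 0 0 -20 1'
python3 -m handwheel '0 0 0 -25 -33 0 1;0 0 0 -25 -33 0 1;0 0 0 -25 -33 0 1;0 0 0 -25 -33 0 1;0 0 0 -8 -33 0 1'
python3 -m handwheel '0 0 0 0 -30 0 1;0 0 0 0 0 0 1;0 0 0 0 0 0 1;0 0 0 0 0 0 1'
python3 - <<'E'
from key import *
s=r.sense();t=s['eef_pos'];print(t,s['tcp_rot'])
c=cam('wrist');w=cams.grab_frame('wrist');save('w7',w);T=cams.grab_frame('top');save('t7',T);S=cams.grab_frame('scene');save('s7',S)
print(proj(c,[534,236,140]),proj(cam('scene'),[534,236,140]))
b=S[140:260,190:370];a=w[:230,180:460]
save('z7',np.vstack([cv2.resize(a,(560,460)),cv2.resize(b,(560,373))])[:600])
E
```

```text
clock: 11.92
eef_pos: [548.2, 30.6, 124.9]
tcp_rot: [3.142, 0.001, -0.0]
contact_force: [-0.6, 0.3, -0.2]
opening: 0.498
grasp_force: 0.0
clock: 12.33
eef_pos: [549.8, 30.7, 259.5]
tcp_rot: [-3.141, -0.004, -0.0]
contact_force: [1.2, -0.6, 0.5]
opening: 0.996
grasp_force: 0.0
clock: 12.75
eef_pos: [436.9, 196.3, 255.0]
tcp_rot: [3.141, 0.002, -0.001]
contact_force: [0.9, -0.1, -0.3]
opening: 1.002
grasp_force: 0.0
clock: 13.08
eef_pos: [440.2, 225.4, 255.0]
tcp_rot: [3.141, 0.001, 0.001]
contact_force: [0.3, -0.4, -0.2]
opening: 1.003
grasp_force: 0.0
[440.21 225.39 254.99] [3.14 0.   0.  ]
[[302.06  78.07]] [[224.8  158.68]]
```

View pics/w7.png

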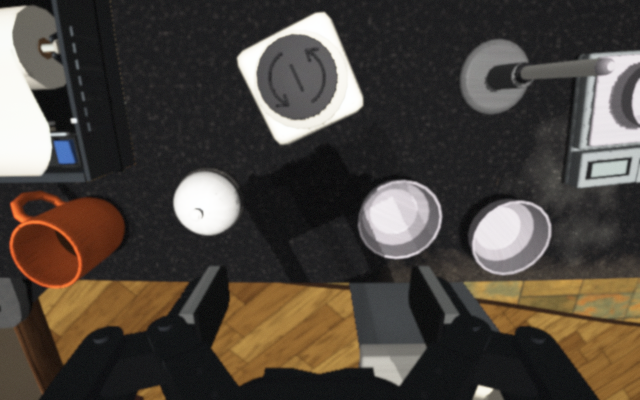

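The pen stands upright in its holder (base at (495,76), pen leaning outwards by perspective only). The cap's top is centred near (297,77), radius about 41 px. Next I'll fit it.

Run:
```python
from key import *
c=cam('wrist');ct=cam('top');cs=cam('scene')
w=cv2.imread('pics/w7.png')[:,:,::-1];g=cv2.cvtColor(w,cv2.COLOR_RGB2GRAY)
m=np.zeros_like(g);cv2.circle(m,(297,77),50,255,-1)
b=((g<130)&(m>0)).astype(np.uint8)
n,l,st,ce=cv2.connectedComponentsWithStats(b);k=l[77,285];print(st[k],ce[k])
mm=cv2.morphologyEx((l==k).astype(np.uint8),cv2.MORPH_OPEN,np.ones((9,9)))
cn=max(cv2.findContours(mm,0,1)[0],key=cv2.contourArea);e=cv2.fitEllipse(cn);print(e,plane(c,e[0],140))
print('edge r mm',28.5*319.5/ (np.linalg.norm(plane(c,e[0],140)-ray(c,e[0])[0])))
t=cv2.imread('pics/top0.png')[:,:,::-1]
uv,st=blob(t,(216,207),11,0,110);print(uv,st,plane(ct,uv,138))
S=cv2.imread('pics/scene0.png')[:,:,::-1]
gs=cv2.cvtColor(S,cv2.COLOR_RGB2GRAY);print(gs[154:176:2,206:244:2])
print(tri([c,ct],[e[0],uv]))
# pen check
print('pentop',plane(c,(603,66),158))
cn2=proj(c,[[544+40*np.cos(a),236+40*np.sin(a),0] for a in (0,1)])
```

```text
[ 257   35   80   85 5280] [296.63  76.55]
((296.6792907714844, 76.5199203491211), (78.4552230834961, 83.61038970947266), 170.73980712890625) [535.41 238.81 140.  ]
edge r mm 38.58115815409555
[215.61 206.87] [  0   0  23  23 388] [535.33 239.37 138.  ]
[[193 187 189 188 188 191 168  93 106 115 101 112 118 111 110 109 112 109
  111]
 [183 188 188 190 170 126  70  44  64  59  53  54  55  55  67 109 111 109
  109]
 [191 189 188 181  60  52  52  57  88  50  56  57  51  60  51 110 109 109
  108]
 [177 159 182 160  44  58  58  57  88  47  54  59  53  39  34  77 106 109
  106]
 [147 184 185 161  31  35  37  39  40  41  37  33  34  35  34  76 105 109
  105]
 [147 188 187 172  27  32  37  37  36  38  38  38  34  35  33  77 102 108
  105]
 [147 188 187 190  22  36  33  38  36  38  37  36  36  34  31  66  98 105
  104]
 [149 189 186 192  48  37  34  36  36  35  36  35  36  33  26  84 112 114
  117]
 [ 40 189 192 191 100  27  30  32  30  31  31  29  25  64 144 224  69  83
   85]
 [118 162 185 187 167 150 141 158 166 166 164 157 148 150 144 237 246 214
  126]
 [ 68  58  62 230 191 149 153 153 154 155 154 153 149 144 250 248 246 246
  249]]
[535.29 238.98 139.32]
pentop [544.9   34.93 158.  ]
```

```bash
python3 -m handwheel '0 0 0 32 -4.5 0 1;0 0 0 32 -4.5 0 1;0 0 0 31.5 -4.5 20 1;0 0 0 0 0 30 1;0 0 0 0 0 0 1'
python3 -m handwheel '0 0 0 0 0 0 1;0 0 0 0 0 0 1;0 0 0 0 0 0 1'
python3 - <<'E'
from key import *
print(r.nose_length);s=r.sense();t=s['eef_pos'];print(t,s['tcp_rot'])
c=cam('wrist');w=cams.grab_frame('wrist');save('w8',w);p=proj(c,[[535.5,239,140],[564,239,140],[507,239,140],[535.5,267.5,140],[535.5,210.5,140]]);print(p)
g=cv2.cvtColor(w,cv2.COLOR_RGB2GRAY);x,y=p[0].astype(int);print(x,y,g[y,x-90:x+91:3],g[y-90:y+91:3,x])
b=((g<130)).astype(np.uint8);m=np.zeros_like(b);cv2.circle(m,(x,y),62,1,-1);b&=m
n,l,st,ce=cv2.connectedComponentsWithStats(b);k=1+np.argmax(st[1:,4]);print(st[k],ce[k],plane(c,ce[k],140))
E
```

```text
clock: 13.65
eef_pos: [534.9, 236.9, 200.3]
tcp_rot: [3.139, 0.007, -0.003]
contact_force: [-1.5, -1.2, -2.2]
opening: 1.003
grasp_force: 0.0
clock: 13.9
eef_pos: [536.1, 239.0, 207.0]
tcp_rot: [-3.141, -0.002, -0.001]
contact_force: [0.1, -0.4, -0.7]
opening: 0.997
grasp_force: 0.0
22.0
[536.11 239.04 206.95] [-3.14 -0.   -0.  ]
[[317.63 232.27]
 [317.55 189.33]
 [317.7  271.38]
 [273.03 232.27]
 [362.23 232.21]]
317 232 [ 44  45  38  41  39  43  40  27  25  23  28  23  24  23  25  26  26  23
  19  20  20  21  21  20  21  22  21  21  23  19  17  19  22  20  21  22
  24  20  20  23  19  19  20  21  59 179 179 172 168 155  88  42  40  47
  46  47  50  44  40  43  39] [206 217 253 255 255 255 254 255 255 255 255 255 250  92  14  20  18  24
  21  24  22  23  23  21  20  21  19  21  20  20  17  21  24  24  23  25
  23  21  24  22  21  23  18  27  47  42  47  44  42  43  44  48  41  36
  41  42  31  27  24  25  23]
[ 255  180  125  115 9901] [315.05 239.57] [530.38 240.67 140.  ]
```

Run:
```python
from key import *
c=cam('wrist');w=cv2.imread('pics/w8.png')[:,:,::-1];g=cv2.cvtColor(w,cv2.COLOR_RGB2GRAY).astype(int)
print(proj(c,[[564,239,140],[564,239,112],[565,239,112],[507,239,140]]),g[174:200,317])
e=np.clip(cv2.resize(w[160:290,240:400],None,fx=4,fy=4).astype(float)*2.5,0,255).astype(np.uint8);save('z8',e)
```

```text
[[317.85 189.42]
 [317.95 178.2 ]
 [317.95 176.79]
 [317.96 271.43]] [255 255 255 255 250 214 153  92  41  22  14  19  19  20  21  16  18  20
  23  24  24  24  21  22  22  24]
```

View pics/z8.png

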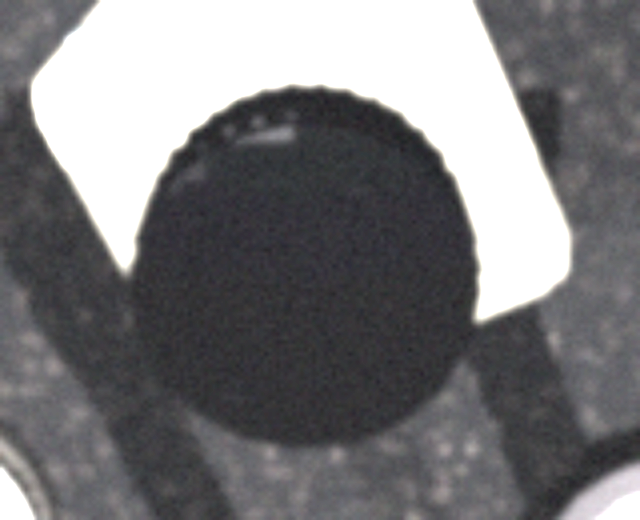

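The cap's outline runs from crop 135 to 478 across and 87 to 443 down, which gives a centre of about (535,239.5). I'll descend straight and close on it.

```bash
python3 -m handwheel '0 0 0 -1.1 -0.5 28 1;0 0 0 0 0 25 1;0 0 0 0 0 15 1;0 0 0 0 0 0 1;0 0 0 0 0 0 1'
python3 -m handwheel '0 0 0 0 0 8 1;0 0 0 0 0 2 1;0 0 0 0 0 0 1;0 0 0 0 0 0 1'
```

```text
clock: 14.37
eef_pos: [534.7, 239.7, 138.0]
tcp_rot: [-3.142, -0.0, 0.0]
contact_force: [-0.4, -0.5, -0.3]
opening: 1.002
grasp_force: 0.0
clock: 14.7
eef_pos: [535.1, 239.8, 127.9]
tcp_rot: [-3.141, -0.001, -0.0]
contact_force: [0.4, -0.9, 0.2]
opening: 0.998
grasp_force: 0.0
```

```bash
python3 -m handwheel '0 0 0 0 0 -1 1;0 0 0 0 0 0 0;0 0 0 0 0 0 0;0 0 0 0 0 0 0;0 0 0 0 0 0 0' 70
python3 -m handwheel '0 0 0 0 0 0 0;0 0 0 0 0 0 0;0 0 0 0 0 0 0'
```

```text
clock: 15.12
eef_pos: [535.0, 239.9, 128.6]
tcp_rot: [-3.141, -0.0, -0.0]
contact_force: [-1.0, 0.2, 2.7]
opening: 0.646
grasp_force: 73.1
clock: 15.37
eef_pos: [535.0, 239.9, 128.5]
tcp_rot: [-3.141, -0.0, -0.0]
contact_force: [-1.5, 1.4, 3.9]
opening: 0.647
grasp_force: 73.2
```

```bash
python3 -m handwheel '0 0 0 0 0 2 0;0 0 0 0 0 0 0;0 0 0 0 0 0 0'
python3 -m handwheel '0 0 0 0 0 2 0;0 0 0 0 0 0 0;0 0 0 0 0 0 0'
python3 -m handwheel '0 0 0 0 0 1.5 0;0 0 0 0 0 0 0;0 0 0 0 0 0 0'
```

```text
clock: 15.62
eef_pos: [535.0, 239.9, 126.5]
tcp_rot: [-3.141, -0.0, -0.0]
contact_force: [-0.8, 1.8, 5.0]
opening: 0.643
grasp_force: 73.3
clock: 15.87
eef_pos: [535.0, 239.9, 124.6]
tcp_rot: [-3.141, -0.0, -0.0]
contact_force: [-1.3, 1.9, 4.8]
opening: 0.646
grasp_force: 73.4
clock: 16.12
eef_pos: [535.0, 239.9, 123.2]
tcp_rot: [-3.141, -0.0, -0.0]
contact_force: [-1.3, 2.1, 7.4]
opening: 0.645
grasp_force: 73.6
```

```bash
python3 -m handwheel '0 0 0 0 0 0.3 0;0 0 -0.08 0 0 0 0;0 0 -0.1 0 0 0 0;0 0 0 0 0 0 0'
python3 -m handwheel '0 0 -0.11 0 0 0 0;0 0 -0.11 0 0 0 0;0 0 -0.11 0 0 0 0;0 0 0 0 0 0 0'
```

```text
clock: 16.45
eef_pos: [535.6, 239.8, 123.2]
tcp_rot: [-3.141, -0.002, 0.186]
contact_force: [-0.5, 0.3, 8.1]
opening: 0.648
grasp_force: 73.5
clock: 16.78
eef_pos: [535.7, 240.2, 123.3]
tcp_rot: [-3.142, -0.002, 0.517]
contact_force: [-0.9, 1.8, 9.0]
opening: 0.646
grasp_force: 73.5
```

```bash
python3 -m handwheel '0 0 -0.11 0 0 0 0;0 0 -0.11 0 0 0 0;0 0 -0.11 0 0 0 0;0 0 -0.11 0 0 0 0;0 0 -0.11 0 0 0 0'
python3 -m handwheel '0 0 0 0 0 0 0;0 0 0 0 0 0 0'
python3 -c "
from h import *;print(r.sense()['wrist_torque'])"
python3 -m handwheel '0 0 0 0 0 -4 0;0 0 0 0 0 0 0;0 0 0 0 0 0 0'
```

```text
clock: 17.2
eef_pos: [535.8, 240.1, 123.3]
tcp_rot: [3.14, -0.002, 1.065]
contact_force: [0.6, 2.2, 8.8]
opening: 0.649
grasp_force: 73.4
clock: 17.37
eef_pos: [535.7, 240.0, 123.3]
tcp_rot: [3.14, -0.002, 1.06]
contact_force: [-0.8, 1.5, 8.1]
opening: 0.649
grasp_force: 73.5
[0.27712833 0.13722307 0.08161763]
clock: 17.62
eef_pos: [535.5, 240.0, 127.1]
tcp_rot: [3.141, -0.001, 1.06]
contact_force: [0.5, 1.3, 5.8]
opening: 0.645
grasp_force: 73.2
```

Torque is low, so it turned freely through 60°. Now I'll lift slowly.

```bash
python3 -m handwheel '0 0 0 0 0 -3 0;0 0 0 0 0 0 0;0 0 0 0 0 0 0'
python3 -m handwheel '0 0 0 0 0 -5 0;0 0 0 0 0 -5 0;0 0 0 0 0 0 0'
python3 -m handwheel '0 0 0 0 0 -15 0;0 0 0 0 0 -25 0;0 0 0 0 0 -25 0;0 0 0 0 0 -20 0;0 0 0 0 0 0 0'
python3 -m handwheel '0 0 0 0 0 0 0;0 0 0 0 0 0 0'
python3 - <<'E'
from key import *
s=r.sense();print(s['eef_pos'],s['tcp_rot'],s['contact_force'],s['wrist_torque'])
S=cams.grab_frame('scene');T=cams.grab_frame('top');save('s9',S);save('t9',T)
print(proj(cam('scene'),[[535,240,130],[535,240,230]]),proj(cam('top'),[[535,240,130],[545,29,158]]))
a=cv2.resize(S[70:290,170:390],(480,480));b=cv2.resize(T[170:280,180:390],(320,168));o=np.zeros((480,800,3),np.uint8);o[:,:480]=a;o[:168,480:]=b;save('z9',o)
E
```

```text
clock: 17.87
eef_pos: [534.9, 239.7, 129.5]
tcp_rot: [3.141, -0.0, 1.06]
contact_force: [0.8, 1.6, 0.1]
opening: 0.651
grasp_force: 73.9
clock: 18.12
eef_pos: [535.1, 239.6, 140.4]
tcp_rot: [3.141, -0.0, 1.06]
contact_force: [0.6, 1.2, -0.5]
opening: 0.647
grasp_force: 74.1
clock: 18.53
eef_pos: [536.5, 240.1, 228.7]
tcp_rot: [3.138, -0.004, 1.06]
contact_force: [0.3, 0.3, 0.3]
opening: 0.646
grasp_force: 74.4
clock: 18.7
eef_pos: [534.1, 239.2, 223.7]
tcp_rot: [-3.141, 0.001, 1.06]
contact_force: [-0.3, 0.3, -0.1]
opening: 0.644
grasp_force: 74.4
[534.14 239.18 223.68] [-3.14  0.    1.06] [-0.27  0.32 -0.12] [-0.01 -0.02 -0.02]
[[224.4  162.02]
 [220.66 123.3 ]] [[215.96 207.49]
 [297.48 202.16]]
```

View pics/z9.png

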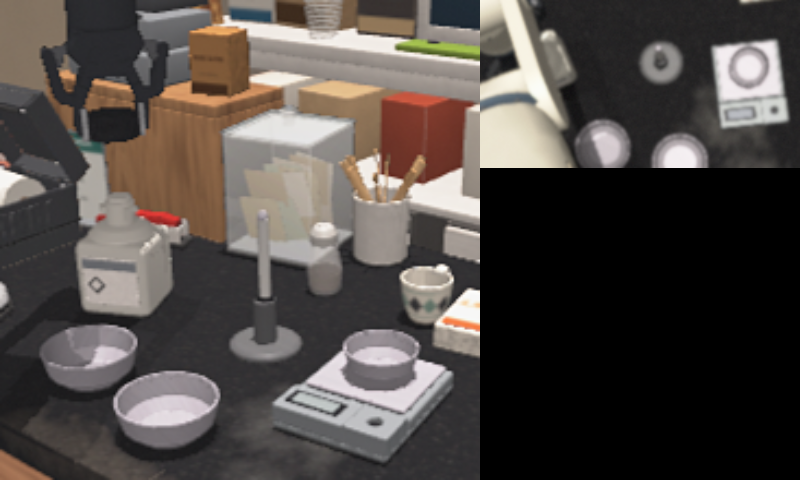

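The jar is open and upright, and the cap hangs level in the gripper at (112,125), straight above it. The pen stands in its holder and the bowl, cup and shaker are undisturbed. I'll rise 10 mm, check the pen and jar against the first picture, and hand in.

```bash
python3 -m handwheel '0 0 0 0.5 -0.5 -10 0;0 0 0 0 0 0 0;0 0 0 0 0 0 0;0 0 0 0 0 0 0'
python3 - <<'E'
from key import *
A=cv2.imread('pics/scene0.png',0);B=cv2.imread('pics/s9.png',0)
for n,(x,y,w,h) in {'pen':(283,160,18,60),'jar':(205,185,45,30),'bowl':(325,220,40,25),'shaker':(308,170,22,38),'cup':(352,190,30,28)}.items():
    t=A[y:y+h,x:x+w];m=cv2.matchTemplate(B[y-8:y+h+8,x-8:x+w+8],t,cv2.TM_CCOEFF_NORMED);_,v,_,l=cv2.minMaxLoc(m);print(n,round(v,3),l[0]-8,l[1]-8)
E
```

```text
clock: 19.13
eef_pos: [534.6, 240.3, 234.4]
tcp_rot: [3.142, -0.0, 1.06]
contact_force: [-0.8, -0.6, -0.6]
opening: 0.647
grasp_force: 74.4
pen 0.987 0 0
jar 0.984 0 0
bowl 0.999 0 0
shaker 0.994 0 0
cup 0.997 0 0
```

```bash
python3 -c "
from rig import r
print(r.sign_off())"
```

```text
the job is handed in; nothing more can be done
None
```

I handed the job in at about 19 s: the zero key was pushed fully down with the pen's tip, the pen is back home in its holder, and the cap is off and held level about 90 mm above the open jar; the bowl, cup, shaker and jar show no shift between the first and last pictures, and I didn't check the teaspoon, which the arm never went near.

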